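# Fit the sensor carriage to the bent rail of the angle rig

## Task

Set up the angle rig for the optics lesson: pick up the sensor carriage, thread its bore over the free end of the bent rail and slide it round the bend, turning it with the rail, until it is fully home against the stop collar; then let it go so that it hangs there. Work by feel without forcing it, because the rail may be clamped some way askew, and leave the beaker, burner and marker alone.

Things in the scene. Friction and masses are not known exactly. Their poses are not given: they have to be found in the camera images.
- rig: Angle rig, fixed to the bench: white board 270 x 250 x 12 mm with a glass disc, a black lamp box (top 47 mm up), a post and, clamped on it, a level bent steel rail, 10 mm thick, its centre line 130 mm up. Origin: centre of the nominal bend, at bench height; z up. Nominal rail in this frame (mm): from (150, -40) straight along +y to (150, 0), then a bend of radius 150 about the origin.
- post (a point): Vertical axis of the 16 mm post, 130 mm up, at (150, -40) mm in the rig frame. Rail and stop collar are one piece, clamped here turned about this axis by up to 0.15 rad either way from nominal: NOT in the readings, to be seen or felt (up to 35 mm sideways at the free end). The tight clamp withstands careful touches; over 20 N on the rig is too hard.
- nominal_end (a point): Where the rail's free end would be with the rail at nominal: fixed to the rig at (21.7, 152.5, 130) mm in its frame, and it does not follow the rail's turn. The bend runs 1.2 rad counter-clockwise from above, to (54.4, 139.8), then the rail goes straight on, 35 mm along the tangent, to this point; a round nose of 5 mm follows. Nothing near the rail is higher than 144 mm.
- home (a point): Where the middle of the bore lies when the carriage is home: on the nominal rail line at (150, -15, 130) mm in the rig frame, 15 mm in front of the flat face of the stop collar (28 mm across, rigid, face 10 mm from the post axis). Axes as the rig's: y runs along the rail, away from the post.
- midway (a point): Point on the nominal rail centre line half-way round the bend (0.6 rad), 130 mm up. Axes as the rig's.
- carriage: Sensor carriage, loose, 0.16 to 0.29 kg, standing upright on the bench. Origin: centre of its underside; z up, y along the bore, x across. From below: black sensor head 40 (x) x 30 (y) x 28 mm high, a bored aluminium block 34 (x) x 30 (y), 28 to 62 mm up, and a grip fin on top. Its weight is low: let go on the rail it hangs upright.
- bore (a point): Middle of the carriage's round through bore, 15 mm in diameter, axis along y, 45 mm above the underside; both mouths chamfered 2 mm, and either may lead. Axes as the carriage's.
- fin (a point): Grip point in the carriage's fin, 87.5 mm above the underside, 42.5 mm above the bore axis. The fin is 12 mm thick (x), 26 mm wide (y), from 62 to 107 mm up. Axes as the carriage's; grip across x.
- beaker: Glass beaker, 68 mm in diameter, 90 mm high, a bystander. Origin: centre of its underside.
- burner: Gas burner with a blue 84 mm foot and a dark tube, 132 mm high, a bystander. Origin: centre of its underside.
- marker: White marker pen with a black cap, 155 x 15 mm, lying on the bench, a bystander. Origin: about its middle, underside; x along it.
There are look-alikes about, which are no part of the job. Several things look just like the carriage: the one meant starts farthest from the robot's base.

How it is judged:
By the outcome, as a careful person would: the job done as asked, in the order asked, and still so for the second after the job is handed in, with the robot touching nothing.
It also fails if it takes over 72 s, if anything falls off the work surface, if the arm or the gripper's body presses on something with over 40 N, if the wrist force passes 120 N, or if a joint passes its speed limit or range.

## Robot

A 7-joint arm with a two-finger parallel gripper is mounted at the origin on the work surface. World frame = base frame: x ahead of the robot, y to its left, z up, the work surface at z = 0. Lengths are in m, angles in rad, forces in N, time in s.
With the tool pointing down it reaches from about 0.375 to 0.925 m from the base axis. Payload 3.1 kg.
Tool frame: the origin (TCP) lies at the very end of the fingers, on their centre line; the grasp point (between the pads) lies manip.grip_point_offset behind it (manip.grip_point_offset is the distance from the TCP to the grasp point, in m); z points along the fingers, y is the line along which they close (so a half turn about z gives the same grasp; the last joint's range is limited). The gripper opens to 85 mm and grips with 20 to 120 N. Pads are 22 mm wide; open, the fingers measure 114 mm over their backs; the gripper's body (76 mm by 85 mm) begins 54 mm behind the grasp point. The pads swing forward as they close: fully open they stand 13 mm farther back than shut.
Start: joints at [-1.237, 0.383, 0.044, 1.598, -0.018, 1.161, -0.05], TCP at [0.272, 0.59, 0.231] pointing down, gripper open.
Joint ranges: [-2.61, 2.61], [-0.41, 2.15], [-1.48, 1.57], [0, 2.5], [-1.57, 4.71], [0.05, 1.97], [-2.85, 2.85]. Speed limits (rad/s): [2.79, 2.79, 3.14, 3.14, 3.14, 3.14, 3.14].

## Interface

Orientations are given as a rotation vector (axis times angle).
In Python, from bench import manip, viewer gives the robot as it stands.
- The arm moves only by the shell command python3 -m inch 'ROWS' [FORCE]. ROWS is a JSON object whose one key "plan" holds a list of rows, each a list of 3 entries, a list of its own where there are three numbers: the shift along the tool's x, y, z in cm, then the turn about the tool's z in degrees, then the closure, from 0 (fully open) to 1 (shut). A call has exactly 8 rows; each row shifts and turns the commanded pose from where the row before left it, along the tool's axes as they then stand; what a row does not reach is not made up. A row lasts 1/10 s, in which the tool goes at most 50 mm and 8.59 degrees, less where a joint would pass 70% of its speed; a pose out of reach is approached as far as the arm can. A call with a gripper value outside its range is refused whole. The fingers move at their own pace and stop on an object; FORCE is the grip in N (left out, the last holds). Time passes only in rows, so rows that do not move let the fingers close, or fill a call up. It gives the time, the measured TCP pose, the force, the opening and the grip force at its end, in the units of the state.
- manip.read_state(): the state, without advancing time (a new reading comes with each control period).
- viewer.read_camera(name): name is "side" or "top" or "wrist"; returns a dict with "frame" (400x640x3 uint8, red, green, blue), "range_z" (400x640 float32, m along the optical axis (not along the pixel's ray), 0 where there is no reading), "intrinsics" (3x3 intrinsics, pixels), "R" (3x3) and "t" (3): a world point X has camera coordinates R X + t; the wrist camera has in their place "tool_from_camera" (4x4, takes a point from camera to tool coordinates, whose origin is the TCP and whose axes are the flange's). Camera axes: x right, y down, z forward; pixel columns grow to the right and rows downward; lengths in m; the calibration is good to about 2 mm. A picture is of the moment at which its call begins: read the wrist's pose just before it.
- manip.hand_in(): hands the job in; it is judged then, once.
The state is a dict: "t": time; "qpos": joint angles; "qvel": joint speeds; "tau": joint torques, N m; "tcp_pos": TCP position; "tcp_rot": TCP orientation; "wrist_force": force on the tool from outside, world axes, zero at the start; "moment": the same for the moment, N m; "width": finger opening in m; "grasp_force": force on a finger pad.
Only numpy, scipy, OpenCV 4.12 (cv2) and the standard library are available. Lean on these libraries where they do the work, as an engineer would, in place of code of your own. Each camera call takes 0.05 s, during which the arm holds its last target. There are 200 camera calls.

## Working session

There is one attempt and no reset: what is moved stays moved. The work goes in short steps, Python scripts to look and compute and a shell command to move; the robot and the scene stay as the last step left them, time stands still between calls to the robot, and variables do not carry over. Pictures are saved under pics/ and viewed, at most 10 in all, crops included, and the job is handed in when it is done.

```bash
mkdir -p pics; ls
cat > h.py <<'E'
import numpy as np, cv2
from scipy.spatial.transform import Rotation as Ro
from bench import manip, viewer
def cloud(d, pose=None):
    z=d["range_z"]; K=d["intrinsics"]; v,u=np.indices(z.shape)
    P=np.stack([(u-K[0,2])/K[0,0]*z,(v-K[1,2])/K[1,1]*z,z],-1)
    if pose is None: return (P-d["t"])@d["R"]
    M=d["tool_from_camera"]; P=P@M[:3,:3].T+M[:3,3]
    return P@Ro.from_rotvec(pose[1]).as_matrix().T+pose[0]
def save(d,n): cv2.imwrite(f"pics/{n}.png",d["frame"][:,:,::-1])
E
python3 - <<'E'
from h import *
s=manip.read_state();print(s,manip.grip_point_offset)
for n in("top","side"):
    d=viewer.read_camera(n);save(d,n+"0");np.savez(n+"0.npz",f=d["frame"],P=cloud(d),z=d["range_z"]); print(n,d["R"].round(2).tolist(),d["t"])
E
```

```text
pics
{'t': 0.0, 'qpos': array([-1.23680824,  0.3838959 ,  0.04386129,  1.59956578, -0.01788999,
        1.16122206, -0.04990626]), 'qvel': array([-0.00116819,  0.00030846, -0.00024892,  0.0010461 , -0.00100242,
       -0.00041954,  0.00092141]), 'tau': array([ 4.19552725e-04, -4.33455777e+01,  1.02439843e+00, -2.49513316e+01,
        1.04586279e-02,  1.12136392e-02, -3.95630792e-06]), 'tcp_pos': array([0.27164912, 0.58946998, 0.22985208]), 'tcp_rot': array([-0.67282503, -3.0682719 ,  0.00418767]), 'wrist_force': array([ 0.14517741,  0.2586533 , -1.21666995]), 'moment': array([-0.01433128, -0.04283278,  0.06860732]), 'grasp_force': 0.0, 'width': 0.08529098786799345} 0.0187
top [[0.01, -1.0, -0.0], [-0.98, -0.01, -0.18], [0.18, 0.0, -0.98]] [-0.0633236   0.58972724  1.48243969]
side [[0.9, -0.43, 0.01], [-0.23, -0.52, -0.82], [0.36, 0.74, -0.57]] [-0.55501395  0.20805571  1.00371156]
```

View pics/top0.png

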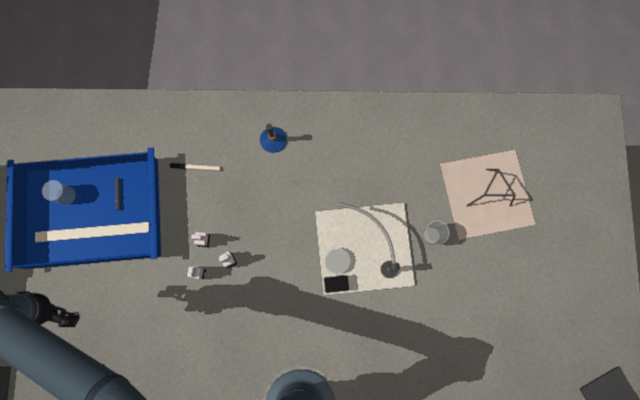

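View pics/side0.png

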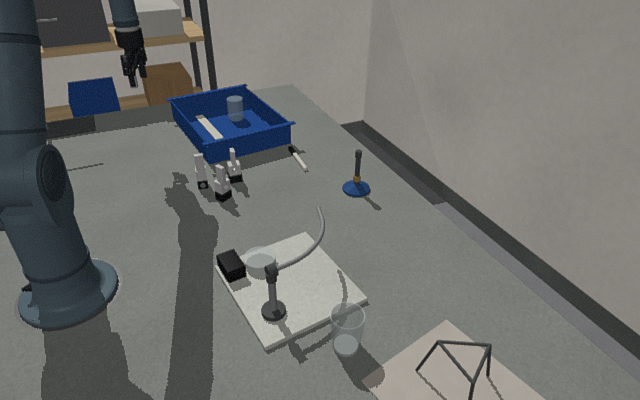

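The top view shows three carriage look-alikes at pixels (201,239), (227,259) and (196,272). The rig board is centred near (365,248), with the post at (390,268) and the rail's free end at (342,204). The burner is at (273,138), the marker at (197,167) and the beaker at (437,232). (201,239) looks farthest from the base, so I'll measure to confirm.

Run:
```python
from h import *
a=np.load("top0.npz");P=a["P"];f=a["f"].astype(int)
print("bench z",np.median(P[300:330,150:170,2]))
def comps(mask,mn):
    n,l,s,c=cv2.connectedComponentsWithStats(mask.astype(np.uint8))
    for i in range(1,n):
        if s[i,4]>=mn:
            q=P[l==i]; r=cv2.minAreaRect((q[:,:2]*1000).astype(np.float32))
            print(c[i].round(0),s[i,4],"mean",q.mean(0).round(3),"zmax",q[:,2].max().round(3),"rect",np.round(r[0],0),np.round(r[1],0),round(r[2],1),"r",np.hypot(*q.mean(0)[:2]).round(3))
v,u=np.indices(P.shape[:2])
win=(u>180)&(u<245)&(v>225)&(v<285)&(a["z"]>0)
comps(win&(P[...,2]>.012),8); print("fins");comps(win&(P[...,2]>.075),4)
print("rail")
win=(u>310)&(u<420)&(v>195)&(v<300)&(a["z"]>0)
comps(win&(P[...,2]>.1),4)
m=win&(P[...,2]>.1)
for q in P[m][::6]: print(q.round(3).tolist(),end=" ")
print("board");comps(win&(abs(P[...,2]-.012)<.006)&(f.sum(-1)>0),50)
print("lamp");comps(win&(abs(P[...,2]-.047)<.008)&(f.sum(-1)<200),20)
o=f[215:295,170:260].astype(np.uint8)[:,:,::-1]; b=f[195:300,305:420].astype(np.uint8)[:,:,::-1]
r=lambda i:cv2.resize(i,(400,int(400*i.shape[0]/i.shape[1])),interpolation=cv2.INTER_CUBIC)
A,B=r(o),r(b); h=max(len(A),len(B)); I=np.zeros((h,800,3),np.uint8); I[:len(A),:400]=A; I[:len(B),400:]=B
cv2.imwrite("pics/crop1.png",I)
```

```text
bench z 0.0007453115385917827
[200. 239.] 210 mean [0.468 0.292 0.065] zmax 0.112 rect [470. 296.] [32. 39.] 85.6 r 0.552
[227. 259.] 191 mean [0.41  0.213 0.067] zmax 0.113 rect [412. 216.] [38. 30.] 28.6 r 0.462
[196. 272.] 182 mean [0.372 0.299 0.069] zmax 0.115 rect [373. 303.] [33. 30.] 80.9 r 0.478
fins
[196. 236.] 61 mean [0.47  0.295 0.102] zmax 0.112 rect [471. 297.] [28. 12.] 89.5 r 0.555
[224. 257.] 60 mean [0.413 0.216 0.103] zmax 0.113 rect [413. 217.] [13. 26.] 26.0 r 0.466
[191. 271.] 64 mean [0.374 0.306 0.102] zmax 0.115 rect [374. 308.] [13. 26.] 80.9 r 0.483
rail
[377. 234.] 390 mean [ 0.48  -0.21   0.135] zmax 0.149 rect [ 487. -200.] [246.  62.] 38.7 r 0.524
[0.567, -0.103, 0.134] [0.564, -0.108, 0.136] [0.56, -0.102, 0.143] [0.561, -0.119, 0.138] [0.559, -0.108, 0.131] [0.56, -0.125, 0.129] [0.56, -0.142, 0.133] [0.557, -0.131, 0.131] [0.556, -0.147, 0.134] [0.553, -0.139, 0.137] [0.553, -0.155, 0.141] [0.551, -0.15, 0.135] [0.548, -0.147, 0.132] [0.548, -0.164, 0.139] [0.545, -0.164, 0.136] [0.543, -0.164, 0.134] [0.543, -0.181, 0.13] [0.541, -0.181, 0.129] [0.
[... 570 characters left out ...]
443, -0.243, 0.135] [0.44, -0.248, 0.137] [0.435, -0.248, 0.136] [0.433, -0.254, 0.134] [0.427, -0.248, 0.138] [0.422, -0.249, 0.131] [0.419, -0.257, 0.129] [0.413, -0.251, 0.135] [0.411, -0.256, 0.134] [0.405, -0.254, 0.134] [0.399, -0.25, 0.14] [0.4, -0.267, 0.134] [0.396, -0.254, 0.148] [0.394, -0.245, 0.139] [0.394, -0.26, 0.143] [0.391, -0.249, 0.149] [0.392, -0.266, 0.139] [0.389, -0.256, 0.138] [0.386, -0.245, 0.134] [0.386, -0.261, 0.14] [0.383, -0.247, 0.142] [0.384, -0.264, 0.135] board
[366. 245.] 5599 mean [ 0.461 -0.19   0.012] zmax 0.018 rect [ 454. -184.] [257. 276.] 6.4 r 0.499
lamp
[336. 284.] 334 mean [ 0.345 -0.102  0.047] zmax 0.054 rect [ 345. -101.] [42. 66.] 6.1 r 0.36
```

View pics/crop1.png

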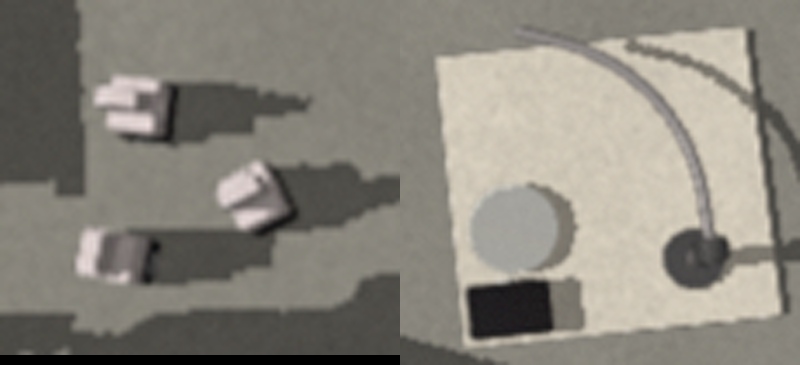

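Crop: the target, upper left at about (135,105) in the crop and (201,239) in the picture, is upright with its fin along the image's horizontal (world y). It is at r = 0.55 against 0.47 and 0.48 for the other two, so it is the one meant. Next I fit the rail to the clouds.

```bash
cat >> h.py <<'E'
from scipy.optimize import least_squares
from scipy.spatial import cKDTree
def rail(s):  # s from post axis (m) -> xy, tangent angle, in rail frame (y along start)
    s=np.asarray(s,float); b=np.clip((s-.04)/.15,0,1.2)
    x=-.15+.15*np.cos(b); y=.04+.15*np.sin(b); e=np.maximum(s-.04-.18,0); st=np.minimum(s,.04)-.04
    return np.stack([x-e*np.sin(b), y+e*np.cos(b)+st],-1), b+np.pi/2
def railw(p,s):
    q,a=rail(s); c,si=np.cos(p[2]),np.sin(p[2])
    return q@np.array([[c,si],[-si,c]])+p[:2], a+p[2]
SS=np.linspace(0,.26,521)
def fit(Q,p0):
    f=lambda p: cKDTree(railw(p,SS)[0]).query(Q)[0]
    r=least_squares(f,p0,loss="soft_l1",f_scale=.003); return r.x,f(r.x)
E
python3 - <<'E'
from h import *
for n,(u0,u1,v0,v1) in {"top":(310,420,195,300),"side":(255,345,195,320)}.items():
    a=np.load(n+"0.npz");P=a["P"];v,u=np.indices(P.shape[:2])
    m=(u>u0)&(u<u1)&(v>v0)&(v<v1)&(a["z"]>0)&(P[...,2]>.124)&(P[...,2]<.15)
    Q=P[m]; Q=Q[np.hypot(Q[:,0]-.389,Q[:,1]+.255)>.03]
    print(n,len(Q),Q.mean(0),Q.max(0),Q.min(0))
    p,r=fit(Q[:,:2],[.389,-.255,-1.5]); e,t=railw(p,[.255,.26,.025,.22])
    print(p.round(4),"res",r.mean().round(4),"end",e.round(4).tolist(),"tan",np.degrees(t).round(1))
# rig yaw from board edges: compare
s=manip.read_state(); 
R=Ro.from_rotvec(s["tcp_rot"]).as_matrix(); print(R.round(3).tolist())
d=np.r_[.471,.296,.20]-s["tcp_pos"]; print("tool shift cm",(R.T@d*100).round(2))
E
```

```text
top 293 [ 0.50863608 -0.19516586  0.13445522] [ 0.5676393  -0.09986169  0.1445181 ] [ 0.41918076 -0.2573081   0.12583393]
[ 0.3879 -0.2552 -1.4524] res 0.0025 end [[0.5639, -0.1051], [0.5651, -0.1002], [0.4127, -0.2522], [0.5551, -0.1389]] tan [75.5 75.5  6.8 75.5]
side 361 [ 0.49685249 -0.20696173  0.1337493 ] [ 0.56432384 -0.10089615  0.1387045 ] [ 0.41895977 -0.2586316   0.12642612]
[ 0.3869 -0.2596 -1.432 ] res 0.0023 end [[0.5598, -0.1059], [0.561, -0.101], [0.4117, -0.2561], [0.5518, -0.14]] tan [76.7 76.7  8.  76.7]
[[-0.908, 0.418, -0.001], [0.418, 0.908, -0.002], [-0.0, -0.002, -1.0]]
tool shift cm [-30.39 -18.32   3.05]
```

```bash
python3 -m inch '{"plan":[[[-3.8,-2.3,0.2],0,0],[[-3.8,-2.3,0.2],0,0],[[-3.8,-2.3,0.2],0,0.2],[[-3.8,-2.3,0.2],0,0.5],[[-3.8,-2.3,0.2],0,0.5],[[-3.8,-2.3,0.2],0,0.5],[[-3.8,-2.3,0.2],0,0.5],[[-3.8,-2.2,0.2],0,0.5]]}' 40
```

```text
t: 0.9
tcp_pos: [0.4719, 0.2949, 0.2148]
tcp_rot: [-0.673, -3.068, 0.001]
wrist_force: [1.2, -0.5, 0.0]
width: 0.0426
grasp_force: 0.0
```

```bash
python3 -m inch '{"plan":[[[0,0,0],8,0.5],[[0,0,0],8,0.5],[[0,0,0],8,0.5],[[0,0,0],8,0.5],[[0,0,0],8,0.5],[[0,0,0],8,0.5],[[0,0,0],8,0.5],[[0,0,0],8,0.5]]}'
python3 - <<'E'
from h import *
s=manip.read_state(); d=viewer.read_camera("wrist"); save(d,"w1")
P=cloud(d,(s["tcp_pos"],s["tcp_rot"])); z=d["range_z"]; np.savez("w1.npz",P=P,z=z)
print(s["qpos"].round(2),s["tcp_pos"],s["width"]); R=Ro.from_rotvec(s["tcp_rot"]).as_matrix();print(R.round(3).tolist())
for lo,hi in((.09,.12),(.05,.07)):
  m=(z>0)&(P[...,2]>lo)&(P[...,2]<hi)&(np.hypot(P[...,0]-.471,P[...,1]-.296)<.045); q=P[m]; print(len(q),q.mean(0),cv2.minAreaRect((q[:,:2]*1000).astype(np.float32)),np.percentile(q[:,2],[5,50,95]))
E
```

```text
t: 1.7
tcp_pos: [0.4711, 0.2966, 0.2146]
tcp_rot: [-2.203, -2.239, 0.002]
wrist_force: [-1.1, 0.0, 0.5]
width: 0.043
grasp_force: 0.0
[-0.94  0.23  0.35  1.86 -0.09  1.07 -0.54] [0.47106202 0.29660301 0.21464646] 0.04297279375661148
[[-0.016, 1.0, -0.001], [1.0, 0.016, -0.001], [-0.001, -0.001, -1.0]]
458 [0.46841347 0.29998696 0.1053287 ] ((468.2821044921875, 298.46063232421875), (26.302160263061523, 11.956650733947754), 85.25306701660156) [0.09775486 0.10614819 0.10716779]
702 [0.46809571 0.30089305 0.06046953] ((468.2386474609375, 298.4442138671875), (30.3073787689209, 33.98896408081055), 85.23739624023438) [0.05663764 0.06078403 0.06206802]
```

```bash
python3 -m inch '{"plan":[[[0.19,-0.28,1.5],5.7,0.5],[[0,0,2.5],0,0.5],[[0,0,3],0,0.5],[[0,0,3],0,0.5],[[0,0,2.5],0,0.5],[[0,0,1.3],0,0.5],[[0,0,0.6],0,0.5],[[0,0,0],0,0.5]]}'
python3 -m inch '{"plan":[[[0,0,0],0,1],[[0,0,0],0,1],[[0,0,0],0,1],[[0,0,0],0,1],[[0,0,0],0,1],[[0,0,0],0,1],[[0,0,0],0,1],[[0,0,0],0,1]]}' 60
```

```text
t: 2.55
tcp_pos: [0.4685, 0.2986, 0.0709]
tcp_rot: [-2.305, -2.135, 0.002]
wrist_force: [0.1, -0.4, 0.0]
width: 0.0428
grasp_force: 0.0
t: 3.35
tcp_pos: [0.4695, 0.2996, 0.0727]
tcp_rot: [-2.305, -2.134, -0.004]
wrist_force: [-0.4, -0.2, 5.9]
width: 0.0113
grasp_force: 59.3
```

```bash
python3 -m inch '{"plan":[[[0,0,-0.4],0,1],[[0,0,-1],0,1],[[0,0,-1.5],0,1],[[0,0,-1.5],0,1],[[0,0,-1.5],0,1],[[0,0,-1.5],0,1],[[0,0,-1],0,1],[[0,0,-0.3],0,1]]}'
python3 - <<'E'
from h import *
s=manip.read_state(); d=viewer.read_camera("wrist"); save(d,"w2")
P=cloud(d,(s["tcp_pos"],s["tcp_rot"])); z=d["range_z"]
R=Ro.from_rotvec(s["tcp_rot"]).as_matrix();print(R.round(3).tolist(),s["tcp_pos"],s["wrist_force"],s["moment"])
print((R.T@(np.r_[.577,-.055,.160]-s["tcp_pos"])*100).round(1))
E
```

```text
t: 4.15
tcp_pos: [0.4697, 0.2994, 0.1603]
tcp_rot: [2.306, 2.134, 0.005]
wrist_force: [0.3, 0.6, -2.0]
width: 0.0112
grasp_force: 58.5
[[0.077, 0.997, 0.003], [0.997, -0.077, 0.002], [0.002, 0.002, -1.0]] [0.46970345 0.2994194  0.16031182] [ 0.29655601  0.59665963 -1.96636749] [ 0.00338776 -0.05956588 -0.02664917]
[-34.5  13.4  -0. ]
```

View pics/w2.png

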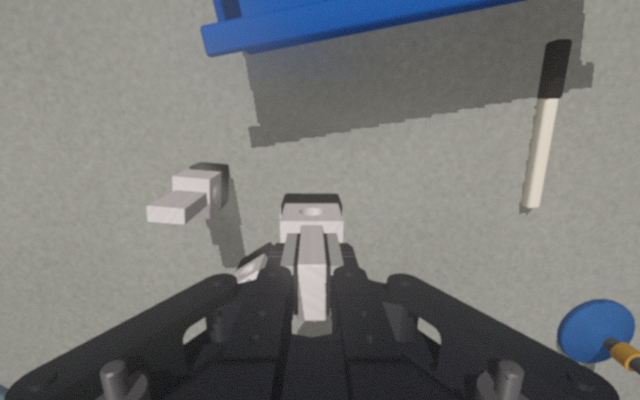

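The picture shows the carriage firmly held, its bore mouth at about (312,210), with the camera looking towards +y. I'll fly over the rail so that the camera sees its free end.

```bash
python3 -m inch '{"plan":[[[-1,0.2,-1.5],0,1],[[-2,0.5,-1.5],0,1],[[-3.1,0.7,-1.5],0,1],[[-3.4,0.7,-1.5],0,1],[[-3.4,0.7,-1.5],0,1],[[-3.4,0.7,-1.5],0,1],[[-3.4,0.7,-1],0,1],[[-3.4,0.7,0],0,1]]}'
python3 -m inch '{"plan":[[[-3.4,0.7,0],0,1],[[-3.4,0.7,0],0,1],[[-3.4,0.7,0],0,1],[[-3.4,0.7,0],0,1],[[-3.4,0.7,0],0,1],[[-3.4,0.7,0],0,1],[[-2,0.5,0],0,1],[[-1,0.1,0],0,1]]}'
python3 - <<'E'
from h import *
s=manip.read_state(); d=viewer.read_camera("wrist"); save(d,"w3")
P=cloud(d,(s["tcp_pos"],s["tcp_rot"])); z=d["range_z"]; np.savez("w3.npz",P=P,z=z)
print(s["tcp_pos"],s["qpos"].round(2),s["width"])
m=(z>0)&(P[...,2]>.122)&(P[...,2]<.15)&(np.hypot(P[...,0]-s["tcp_pos"][0],P[...,1]-s["tcp_pos"][1])>.03); Q=P[m]
m2=cKDTree(railw([.3875,-.257,-1.445],SS)[0]).query(Q[:,:2])[0]<.02; Q=Q[m2]; print(len(Q),Q.min(0),Q.max(0),np.median(Q[:,2]))
p,r=fit(Q[::5,:2],[.3875,-.257,-1.445]); e,t=railw(p,[.255,.26,.025,.22]); print(p.round(4),r.mean(),e.round(4).tolist(),np.degrees(t).round(1))
E
```

```text
t: 5.0
tcp_pos: [0.5004, 0.0622, 0.2603]
tcp_rot: [2.306, 2.132, 0.004]
wrist_force: [1.1, -0.7, -2.6]
width: 0.0116
grasp_force: 58.7
t: 5.8
tcp_pos: [0.5282, -0.1762, 0.2585]
tcp_rot: [2.311, 2.127, -0.002]
wrist_force: [-0.0, -0.0, -2.3]
width: 0.0111
grasp_force: 58.6
[ 0.52817086 -0.17616346  0.25850653] [-0.39  0.21  0.73  1.82 -0.15  1.16  0.31] 0.011136062805323617
2330 [ 0.37738269 -0.2671458   0.12232357] [ 0.56553762 -0.09771929  0.14466998] 0.13325449957796812
[ 0.3808 -0.2509 -1.4797] 0.0033751684460520534 [[0.5608, -0.1057], [0.5622, -0.1009], [0.4057, -0.2487], [0.5512, -0.1393]] [74.  74.   5.2 74. ]
```

View pics/w3.png

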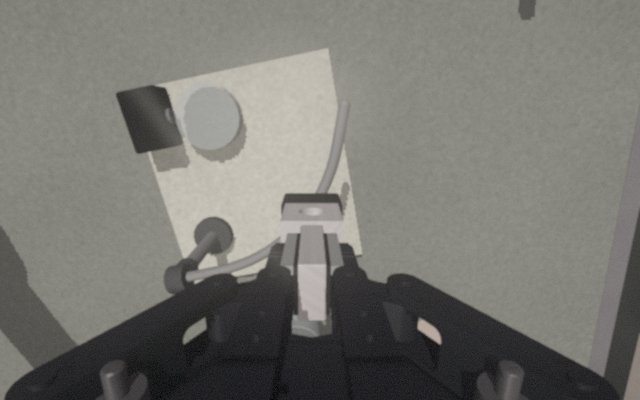

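The wrist picture shows the free end at about (345,103), the bend running down behind the carriage, and the post and collar at (180,275). I'll refit using only clean rail points near the end.

Run:
```python
from h import *
a=np.load("w3.npz");P=a["P"];z=a["z"];v,u=np.indices(z.shape)
m=(z>0)&(P[...,2]>.122)&(P[...,2]<.14)&(v<195)&(u>315)&(u<365); Q=P[m]; print(len(Q),np.percentile(Q[:,2],[2,50,90,98]))
c=Q[Q[:,2]>.1315]
for y in np.arange(-.165,-.094,.01):
    k=c[abs(c[:,1]-y)<.005]; 
    if len(k): print(round(y,3),len(k),np.median(k[:,0]).round(4),((k[:,0].max()+k[:,0].min())/2).round(4),k[:,0].ptp() if hasattr(k,'ptp') else np.ptp(k[:,0]).round(4))
l=c[c[:,1]>-.138]; vx,vy,x0,y0=cv2.fitLine(l[:,:2].astype(np.float32)*1000,cv2.DIST_HUBER,0,.01,.01).ravel(); print("end dir",np.degrees(np.arctan2(vy,vx)),x0,y0, "x at tip", x0+vx/vy*(-100-y0),"ymax",Q[:,1].max())
# 1-dof-ish fit, all rail except near post
m=(z>0)&(P[...,2]>.1305)&(P[...,2]<.14)&(np.hypot(P[...,0]-.528,P[...,1]+.176)>.03)&(np.hypot(P[...,0]-.388,P[...,1]+.255)>.035); Q=P[m]
Q=Q[cKDTree(railw([.3875,-.257,-1.445],SS)[0]).query(Q[:,:2])[0]<.015]
p,r=fit(Q[::2,:2],[.3875,-.257,-1.445]); e,t=railw(p,[.26,.025,.22]); print(len(Q),p.round(4),r.mean(),e.round(4).tolist(),np.degrees(t).round(1))
```

```text
1080 [0.1294976  0.13297625 0.13422746 0.13471144]
-0.165 111 0.5424 0.5428 0.0125
-0.155 110 0.5467 0.5471 0.0122
-0.145 111 0.5499 0.5499 0.0112
-0.135 109 0.5531 0.5532 0.0092
-0.125 112 0.5556 0.556 0.0101
-0.115 119 0.5578 0.5574 0.0098
-0.105 123 0.5602 0.5605 0.0098
-0.095 17 0.5614 0.5617 0.0059
end dir 75.625786 557.20215 -117.782524 x at tip 561.7594 ymax -0.09771928700740817
1297 [ 0.3863 -0.2524 -1.4468] 0.002192410084747176 [[0.5626, -0.0964], [0.4111, -0.2493], [0.5529, -0.1352]] [75.9  7.1 75.9]
```

```bash
cat >> h.py <<'E'
tip=np.array([.5622,-.0985]); PR=np.array([0,0,-1.447]); PR[:2]=tip-railw(PR,.26)[0]
OFF=np.array([0,0,.0277]) # bore in tool frame
def goto(s,pos_s=None,dz=0,side=0,back=None):
    R=Ro.from_rotvec(s["tcp_rot"]).as_matrix(); e,a=railw(PR,pos_s); n=np.array([-np.sin(a),np.cos(a)])
    tgt=np.r_[e+side*n,.130+dz]; yaw=np.arctan2(R[1,0],R[0,0]); dturn=np.degrees(yaw-a)
    bore=s["tcp_pos"]+R@OFF
    return (R.T@(tgt-bore)*100).round(2), round(float(dturn),2)
def where(s):
    R=Ro.from_rotvec(s["tcp_rot"]).as_matrix(); b=s["tcp_pos"]+R@OFF; S=np.linspace(0,.4,4001); e,a=railw(PR,S)
    i=np.argmin(np.hypot(*(e-b[:2]).T)); n=np.array([-np.sin(a[i]),np.cos(a[i])]); t=np.array([np.cos(a[i]),np.sin(a[i])])
    yaw=np.arctan2(R[1,0],R[0,0]); F=s["wrist_force"]
    print("s %.4f lat %.4f dz %.4f yawerr %.2f | F along %.1f lat %.1f z %.1f | M %s w %.4f t %.2f"%(S[i],(b[:2]-e[i])@n,b[2]-.13,np.degrees(yaw-a[i]),F[:2]@t,F[:2]@n,F[2],s["moment"].round(2),s["width"],s["t"]), "x,y,z",R[:2,0].round(3))
E
python3 - <<'E'
from h import *
a=np.load("w3.npz");P=a["P"];z=a["z"];v,u=np.indices(z.shape); s=manip.read_state()
R=Ro.from_rotvec(s["tcp_rot"]).as_matrix(); T=(P-s["tcp_pos"])@R
print("PR",PR, where(s))
for nm,w in {"fin":(u>296)&(u<330)&(v>225)&(v<320),"blocktop":(u>285)&(u<340)&(v>204)&(v<238)}.items():
    q=T[w&(z>0)]; print(nm,np.percentile(q,[5,25,50,75,95],axis=0).round(4).tolist())
print(goto(s,.32,.1),goto(s,.30))
E
```

```text
s 0.1728 lat 0.0070 dz 0.1007 yawerr 27.42 | F along -1.3 lat -0.8 z -2.7 | M [-0.17  0.03 -0.04] w 0.0112 t 5.85 x,y,z [0.083 0.997]
PR [ 0.38580079 -0.25440286 -1.447     ] None
fin [[-0.0106, -0.006, -0.0358], [-0.0017, -0.0033, -0.0338], [0.0086, 0.0003, -0.0331], [0.0122, 0.0038, -0.0191], [0.013, 0.0065, 0.0059]]
blocktop [[0.0088, -0.0133, -0.0055], [0.0121, -0.0072, 0.0108], [0.0133, -0.0001, 0.0127], [0.0142, 0.0075, 0.0272], [0.0145, 0.0138, 0.0386]]
(array([14.  ,  3.74,  0.04]), 9.4) (array([12.05,  3.42, 10.05]), 9.4)
```

```bash
sed -i 's/OFF=np.array.*/OFF=np.array([-.001,0,.0282])/' h.py
python3 -m inch '{"plan":[[[1.5,0.4,0],0,1],[[2.5,0.7,0],0,1],[[3,0.8,0],0,1],[[3,0.8,0],0,1],[[2.5,0.7,0],0,1],[[1.5,0.4,0],0,1],[[0,0,0],4.7,1],[[0,0,0],4.7,1]]}'
python3 -c "
from h import *
s=manip.read_state();where(s);print(goto(s,.31))"
```

```text
t: 6.65
tcp_pos: [0.5778, -0.0327, 0.2579]
tcp_rot: [-2.471, -1.938, 0.001]
wrist_force: [0.2, -1.0, -2.3]
width: 0.0114
grasp_force: 58.6
s 0.3266 lat 0.0010 dz 0.0997 yawerr 0.37 | F along -1.0 lat -0.5 z -2.3 | M [-0.08  0.06 -0.01] w 0.0114 t 6.65 x,y,z [0.238 0.971]
(array([-1.66,  0.1 ,  9.97]), 0.37)
```

```bash
python3 -m inch '{"plan":[[[0,0.1,1],0.4,1],[[0,0,2],0,1],[[0,0,2],0,1],[[-0.5,0,2],0,1],[[-1,0,1.5],0,1],[[-0.5,0,1],0,1],[[-0.5,0,0.5],0,1],[[0,0,0],0,1]]}'
python3 - <<'E'
from h import *
s=manip.read_state();where(s);print(goto(s,.26))
d=viewer.read_camera("side");save(d,"s2");t=viewer.read_camera("top")
I=np.hstack([cv2.resize(x,(400,400),interpolation=cv2.INTER_CUBIC) for x in (d["frame"][170:270,270:370],t["frame"][170:250,300:380])]);cv2.imwrite("pics/c2.png",I[:,:,::-1])
E
```

```text
t: 7.45
tcp_pos: [0.5723, -0.0617, 0.1578]
tcp_rot: [-2.481, -1.927, 0.002]
wrist_force: [-0.5, 0.4, -2.3]
width: 0.0112
grasp_force: 58.6
s 0.2971 lat -0.0008 dz -0.0004 yawerr -0.20 | F along 0.3 lat 0.6 z -2.3 | M [ 0.02  0.03 -0.05] w 0.0112 t 7.45 x,y,z [0.248 0.969]
(array([-3.72, -0.07, -0.03]), -0.2)
```

View pics/c2.png

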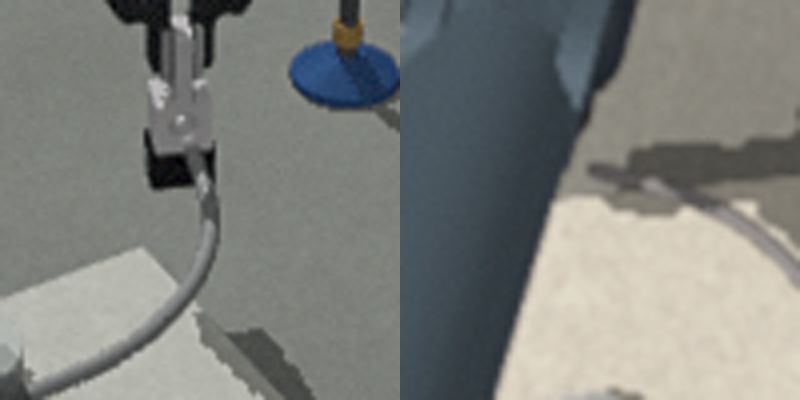

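Side crop: the bore mouth at about (182,125) faces the rail tip at (195,158), and they line up. I'll go in slowly and watch the forces.

```bash
python3 -m inch '{"plan":[[[-0.4,-0.07,0],0,1],[[-0.4,0,0],0,1],[[-0.4,0,0],0,1],[[-0.4,0,0],0,1],[[-0.4,0,0],0,1],[[-0.4,0,0],0,1],[[-0.2,0,0],0,1],[[0,0,0],0,1]]}'
python3 -c "
from h import *
s=manip.read_state();where(s)"
python3 -m inch '{"plan":[[[-0.1,0,0],0,1],[[-0.1,0,0],0,1],[[-0.1,0,0],0,1],[[-0.1,0,0],0,1],[[-0.1,0,0],0,1],[[-0.1,0,0],0,1],[[0,0,0],0,1],[[0,0,0],0,1]]}'
python3 -c "
from h import *
s=manip.read_state();where(s)
d=viewer.read_camera('side')
cv2.imwrite('pics/c3.png',cv2.resize(d['frame'][170:270,270:370],(400,400),interpolation=cv2.INTER_CUBIC)[:,:,::-1])"
```

```text
t: 8.35
tcp_pos: [0.5657, -0.0859, 0.1583]
tcp_rot: [2.48, 1.928, -0.0]
wrist_force: [-0.3, 0.1, -2.5]
width: 0.0109
grasp_force: 58.6
s 0.2721 lat -0.0003 dz 0.0001 yawerr -0.14 | F along -0.0 lat 0.4 z -2.5 | M [0.01 0.01 0.01] w 0.0109 t 8.35 x,y,z [0.247 0.969]
t: 9.15
tcp_pos: [0.5644, -0.091, 0.1583]
tcp_rot: [-2.48, -1.929, -0.0]
wrist_force: [0.5, -0.1, -1.7]
width: 0.0112
grasp_force: 58.6
s 0.2668 lat -0.0003 dz 0.0001 yawerr -0.09 | F along 0.0 lat -0.6 z -1.7 | M [ 0.03 -0.02  0.01] w 0.0112 t 9.15 x,y,z [0.246 0.969]
```

```bash
python3 -m inch '{"plan":[[[-0.2,0,0],0,1],[[-0.2,0,0],0,1],[[-0.2,0,0],0,1],[[-0.2,0,0],0,1],[[-0.2,0,0],0,1],[[-0.2,0,0],0,1],[[0,0,0],0,1],[[0,0,0],0,1]]}'
python3 -c "
from h import *
s=manip.read_state();where(s)
d=viewer.read_camera('side')
t=viewer.read_camera('wrist')
I=np.hstack([cv2.resize(d['frame'][170:270,270:370],(400,400),interpolation=cv2.INTER_CUBIC),cv2.resize(t['frame'][150:300,240:390],(400,400),interpolation=cv2.INTER_CUBIC)])
cv2.imwrite('pics/c4.png',I[:,:,::-1])"
```

```text
t: 10.0
tcp_pos: [0.5615, -0.1027, 0.1583]
tcp_rot: [-2.48, -1.929, -0.0]
wrist_force: [0.1, -0.4, -2.5]
width: 0.0115
grasp_force: 58.6
s 0.2547 lat -0.0003 dz 0.0001 yawerr -0.10 | F along -0.3 lat -0.2 z -2.5 | M [ 0.05 -0.06  0.02] w 0.0115 t 10.00 x,y,z [0.246 0.969]
```

View pics/c4.png

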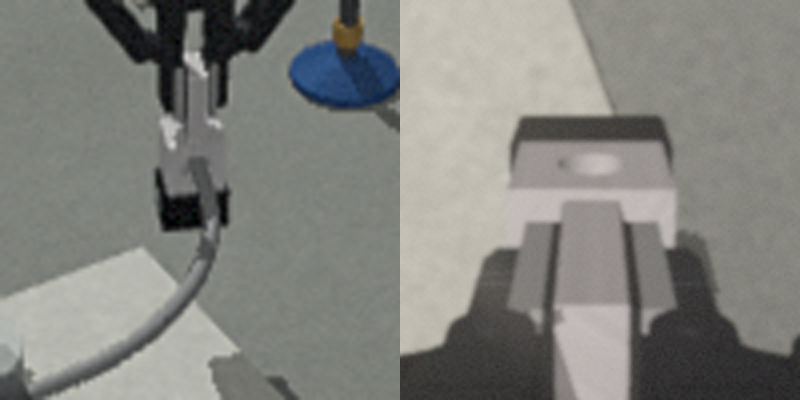

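The rail tip is inside the bore, seen in both crops with the nose at about (600,163), and there is no contact force. Sliding on.

```bash
python3 -m inch '{"plan":[[[-0.3,0.03,0],0,1],[[-0.3,0.03,0],0,1],[[-0.4,0,0],0,1],[[-0.4,0,0],0,1],[[-0.4,0,0],0,1],[[-0.3,0,0],0,1],[[-0.2,0,0],0,1],[[0,0,0],0,1]]}'
python3 -c "
from h import *
s=manip.read_state();where(s);print([goto(s,x) for x in(.22,.21,.2)])
d=viewer.read_camera('wrist')
cv2.imwrite('pics/c5.png',cv2.resize(d['frame'][150:300,240:390],(400,400),interpolation=cv2.INTER_CUBIC)[:,:,::-1])"
```

```text
t: 10.9
tcp_pos: [0.5562, -0.1256, 0.1583]
tcp_rot: [2.48, 1.928, -0.0]
wrist_force: [-0.2, 0.3, -3.0]
width: 0.0112
grasp_force: 58.6
s 0.2312 lat -0.0008 dz 0.0001 yawerr -0.13 | F along 0.3 lat 0.3 z -3.0 | M [ 0.03 -0.02 -0.01] w 0.0112 t 10.90 x,y,z [0.247 0.969]
[(array([-1.12, -0.08,  0.01]), -0.13), (array([-2.12, -0.11,  0.01]), 3.69), (array([-3.12, -0.21,  0.01]), 7.51)]
```

View pics/c5.png

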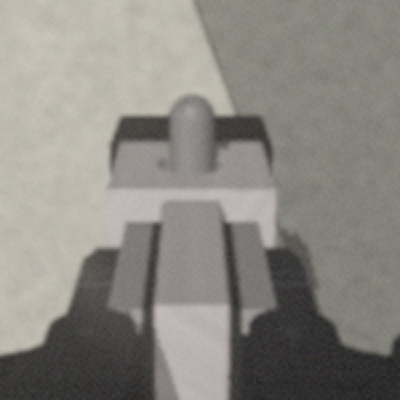

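The rail shows at pixel columns 170–217 against a bore at 158–225, so it is well centred. I'll take this as the lateral reference and start the bend.

```bash
sed -i 's/tip=np.array(.*); PR=np.array/tip=np.array([.5630,-.0987]); PR=np.array/' h.py
python3 -m inch '{"plan":[[[-0.5,0,0],0,1],[[-0.5,0,0],0,1],[[-0.5,-0.01,0],1.9,1],[[-0.5,-0.01,0],1.9,1],[[-0.5,-0.01,0],1.9,1],[[-0.5,-0.01,0],1.9,1],[[-0.5,-0.01,0],1.9,1],[[0,0,0],0,1]]}'
python3 -c "
from h import *
s=manip.read_state();where(s);print([goto(s,x) for x in(.18,.16)])"
```

```text
t: 11.75
tcp_pos: [0.5451, -0.1596, 0.1583]
tcp_rot: [2.633, 1.713, -0.001]
wrist_force: [0.0, -0.1, -2.2]
width: 0.0111
grasp_force: 58.6
s 0.1953 lat 0.0006 dz 0.0001 yawerr -0.31 | F along -0.0 lat -0.1 z -2.2 | M [-0.   -0.01  0.04] w 0.0111 t 11.75 x,y,z [0.405 0.914]
[(array([-1.53, -0.01,  0.01]), 5.53), (array([-3.5 , -0.34,  0.01]), 13.17)]
```

```bash
python3 -m inch '{"plan":[[[-0.5,0.03,0],1.7,1],[[-0.5,0.02,0],1.8,1],[[-0.5,-0.01,0],1.9,1],[[-0.5,-0.01,0],1.9,1],[[-0.5,-0.01,0],1.9,1],[[-0.5,-0.01,0],1.9,1],[[-0.5,-0.01,0],1.9,1],[[0,0,0],0,1]]}'
python3 -c "
from h import *
s=manip.read_state();where(s);print([goto(s,x) for x in(.14,.12)])
d=viewer.read_camera('wrist')
cv2.imwrite('pics/c6.png',cv2.resize(d['frame'][100:300,215:415],(400,400),interpolation=cv2.INTER_CUBIC)[:,:,::-1])"
```

```text
t: 12.55
tcp_pos: [0.5279, -0.1899, 0.1583]
tcp_rot: [2.81, 1.404, -0.001]
wrist_force: [-1.0, -0.2, -2.0]
width: 0.0114
grasp_force: 58.6
s 0.1603 lat 0.0005 dz 0.0001 yawerr 0.06 | F along -0.8 lat 0.6 z -2.0 | M [ 0.   -0.03  0.02] w 0.0114 t 12.55 x,y,z [0.6 0.8]
[(array([-2.03, -0.09,  0.01]), 7.82), (array([-3.98, -0.5 ,  0.01]), 15.46)]
```

View pics/c6.png

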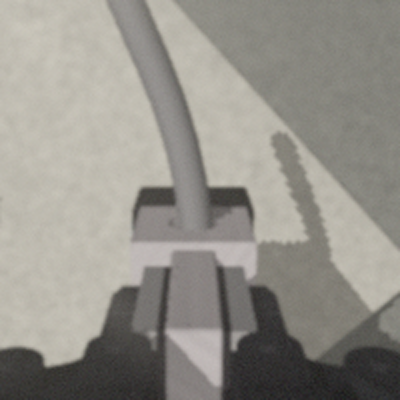

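The rail is still centred at the mouth: pixel 195 against the block centre at 194. Continuing round the bend.

```bash
python3 -m inch '{"plan":[[[-0.5,0.02,0],1.9,1],[[-0.5,0.01,0],1.9,1],[[-0.5,-0.01,0],1.9,1],[[-0.5,-0.01,0],1.9,1],[[-0.5,-0.01,0],1.9,1],[[-0.5,-0.01,0],1.9,1],[[-0.5,-0.01,0],1.9,1],[[0,0,0],0,1]]}'
python3 -c "
from h import *
s=manip.read_state();where(s);print([goto(s,x) for x in(.11,.09)])"
```

```text
t: 13.4
tcp_pos: [0.5041, -0.2153, 0.1582]
tcp_rot: [-2.954, -1.07, 0.001]
wrist_force: [0.4, 0.2, -2.5]
width: 0.0112
grasp_force: 58.6
s 0.1253 lat 0.0004 dz 0.0000 yawerr 0.14 | F along 0.4 lat -0.1 z -2.5 | M [ 0.03 -0.03  0.05] w 0.0112 t 13.40 x,y,z [0.768 0.64 ]
[(array([-1.53, -0.04,  0.01]), 5.99), (array([-3.5 , -0.38,  0.01]), 13.62)]
```

```bash
python3 -m inch '{"plan":[[[-0.5,0.02,0],1.9,1],[[-0.5,0.01,0],1.9,1],[[-0.5,-0.01,0],1.9,1],[[-0.5,-0.01,0],1.9,1],[[-0.5,-0.01,0],1.9,1],[[-0.5,-0.01,0],1.9,1],[[-0.5,-0.01,0],1.9,1],[[0,0,0],0,1]]}'
python3 - <<'E'
from h import *
s=manip.read_state();where(s);print([goto(s,x) for x in(.08,.06)])
d=viewer.read_camera("side");print(s["qpos"].round(2))
t=viewer.read_camera("wrist")
# rail lateral position in tool frame just beyond block mouth (x 18..28 mm)
P=cloud(t,(s["tcp_pos"],s["tcp_rot"])); R=Ro.from_rotvec(s["tcp_rot"]).as_matrix(); T=(P-s["tcp_pos"])@R
for x0 in (.02,.03,.04):
    q=T[(t["range_z"]>0)&(abs(T[...,0]-x0)<.003)&(abs(T[...,1])<.03)&(abs(T[...,2]-.0245)<.004)]; print(x0,len(q),np.percentile(q[:,1],[5,50,95]).round(4),np.percentile(q[:,2],[5,50]).round(4), "expected y offset for centred: ", round(-(x0+.001)**2/.3,4))
a=cv2.resize(d["frame"][190:330,210:350],(400,400),interpolation=cv2.INTER_CUBIC);b=cv2.resize(t["frame"][100:300,215:415],(400,400),interpolation=cv2.INTER_CUBIC)
cv2.imwrite("pics/c7.png",np.hstack([a,b])[:,:,::-1])
E
```

```text
t: 14.2
tcp_pos: [0.4751, -0.2345, 0.1582]
tcp_rot: [-3.058, -0.721, 0.001]
wrist_force: [-0.0, 0.2, -1.5]
width: 0.0111
grasp_force: 58.6
s 0.0904 lat 0.0004 dz -0.0000 yawerr 0.18 | F along 0.1 lat 0.2 z -1.5 | M [ 0.02 -0.02  0.03] w 0.0111 t 14.20 x,y,z [0.895 0.447]
[(array([-1.04, -0.  , -0.  ]), 4.15), (array([-3.01, -0.28,  0.  ]), 11.79)]
[-0.4   0.34  0.91  1.99 -0.32  0.97 -0.43]
0.02 171 [-0.006  -0.0014  0.0027] [0.024  0.0252] expected y offset for centred:  -0.0015
0.03 174 [-0.0077 -0.0031  0.0009] [0.0238 0.0251] expected y offset for centred:  -0.0032
0.04 197 [-0.0104 -0.0058 -0.0014] [0.0238 0.0252] expected y offset for centred:  -0.0056
```

View pics/c7.png

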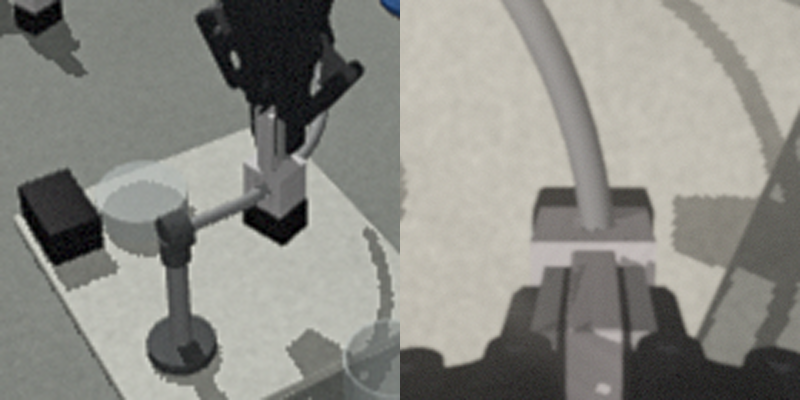

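The carriage is on the rail with about 60 mm left to the collar (at (175,228) in the left crop). The wrist cloud shows it centred laterally within 0.2 mm.

```bash
python3 -m inch '{"plan":[[[-0.5,-0.01,0],1.9,1],[[-0.5,-0.01,0],1.9,1],[[-0.5,-0.01,0],1.9,1],[[-0.5,-0.01,0],1.9,1],[[-0.5,-0.01,0],1.9,1],[[-0.5,-0.01,0],1.9,1],[[-0.4,-0.01,0],1.6,1],[[0,0,0],0,1]]}'
cat >> h.py <<'E'
def check(s):
    t=viewer.read_camera("wrist"); P=cloud(t,(s["tcp_pos"],s["tcp_rot"])); R=Ro.from_rotvec(s["tcp_rot"]).as_matrix(); T=(P-s["tcp_pos"])@R
    for x0 in (.02,.03,.04,.05):
        q=T[(t["range_z"]>0)&(abs(T[...,0]-x0)<.003)&(abs(T[...,1])<.03)&(abs(T[...,2]-.0245)<.004)]; print(x0,len(q),"rail y mm",(np.percentile(q[:,1],[5,50,95])*1000).round(1),"top z",np.percentile(q[:,2],5).round(4))
E
python3 -c "
from h import *
s=manip.read_state();where(s);check(s);print([goto(s,x) for x in(.04,.03)])"
```

```text
t: 15.1
tcp_pos: [0.4433, -0.2457, 0.1582]
tcp_rot: [-3.119, -0.371, 0.001]
wrist_force: [0.7, -0.4, -1.7]
width: 0.0112
grasp_force: 58.6
s 0.0565 lat 0.0009 dz -0.0000 yawerr 0.17 | F along 0.6 lat -0.5 z -1.7 | M [-0.03  0.04 -0.02] w 0.0112 t 15.10 x,y,z [0.972 0.234]
0.02 170 rail y mm [-5.5 -0.9  3.2] top z 0.0236
0.03 182 rail y mm [-7.6 -2.8  1.4] top z 0.0237
0.04 192 rail y mm [-9.8 -5.3 -0.9] top z 0.0234
0.05 206 rail y mm [-13.   -8.   -3.6] top z 0.0236
[(array([-1.65, -0.01, -0.  ]), 6.47), (array([-2.64, -0.12, -0.  ]), 6.47)]
```

```bash
python3 -m inch '{"plan":[[[-0.5,0.02,0],1.9,1],[[-0.5,0.01,0],1.9,1],[[-0.5,-0.01,0],1.9,1],[[-0.2,0,0],0.8,1],[[-0.3,0,0],0,1],[[-0.3,0,0],0,1],[[-0.2,0,0],0,1],[[0,0,0],0,1]]}'
python3 -c "
from h import *
s=manip.read_state();where(s);check(s);print([goto(s,x) for x in(.03,.025)])"
```

```text
t: 15.95
tcp_pos: [0.4193, -0.25, 0.1583]
tcp_rot: [-3.135, -0.196, 0.0]
wrist_force: [0.4, 0.0, -2.5]
width: 0.0111
grasp_force: 58.6
s 0.0320 lat 0.0005 dz 0.0001 yawerr 0.05 | F along 0.4 lat -0.0 z -2.5 | M [-0.    0.02  0.02] w 0.0111 t 15.95 x,y,z [0.992 0.124]
0.02 170 rail y mm [-4.9 -0.3  3.7] top z 0.0239
0.03 179 rail y mm [-6.  -1.4  2.5] top z 0.0239
0.04 190 rail y mm [-8.1 -3.6  0.8] top z 0.024
0.05 208 rail y mm [-10.8  -6.3  -2. ] top z 0.0237
[(array([-0.2 ,  0.05,  0.01]), 0.05), (array([-0.7 ,  0.05,  0.01]), 0.05)]
```

```bash
python3 -m inch '{"plan":[[[-0.1,0,0],0,1],[[-0.1,0,0],0,1],[[-0.1,0,0],0,1],[[-0.1,0,0],0,1],[[-0.1,0,0],0,1],[[-0.05,0,0],0,1],[[0,0,0],0,1],[[0,0,0],0,1]]}'
python3 -c "
from h import *
s=manip.read_state();where(s)"
```

```text
t: 16.8
tcp_pos: [0.4151, -0.2505, 0.1585]
tcp_rot: [3.135, 0.197, 0.003]
wrist_force: [3.0, 0.2, -3.2]
width: 0.0111
grasp_force: 58.4
s 0.0279 lat 0.0005 dz 0.0003 yawerr 0.10 | F along 3.0 lat -0.1 z -3.2 | M [ 0.11 -0.82  0.06] w 0.0111 t 16.80 x,y,z [0.992 0.125]
```

```bash
python3 -m inch '{"plan":[[[-0.05,0,0],0,1],[[-0.05,0,0],0,1],[[-0.05,0,0],0,1],[[0,0,0],0,1],[[0,0,0],0,1],[[0,0,0],0,1],[[0,0,0],0,1],[[0,0,0],0,1]]}'
python3 - <<'E'
from h import *
s=manip.read_state();where(s);check(s)
d=viewer.read_camera("side");t=viewer.read_camera("top")
a=cv2.resize(d["frame"][200:300,220:320],(400,400),interpolation=cv2.INTER_CUBIC);b=cv2.resize(t["frame"][200:300,330:430],(400,400),interpolation=cv2.INTER_CUBIC)
cv2.imwrite("pics/c8.png",np.hstack([a,b])[:,:,::-1])
E
```

```text
t: 17.6
tcp_pos: [0.4149, -0.2505, 0.1586]
tcp_rot: [3.134, 0.198, 0.006]
wrist_force: [5.8, 0.5, -5.7]
width: 0.0113
grasp_force: 58.3
s 0.0277 lat 0.0005 dz 0.0004 yawerr 0.13 | F along 5.9 lat -0.2 z -5.7 | M [ 0.15 -1.51  0.1 ] w 0.0113 t 17.60 x,y,z [0.992 0.126]
0.02 172 rail y mm [-4.9 -0.3  4.3] top z 0.0243
0.03 171 rail y mm [-5.4 -1.4  3.1] top z 0.0243
0.04 184 rail y mm [-7.1 -2.6  1.4] top z 0.0244
0.05 194 rail y mm [-9.4 -5.  -0.9] top z 0.0244
```

View pics/c8.png

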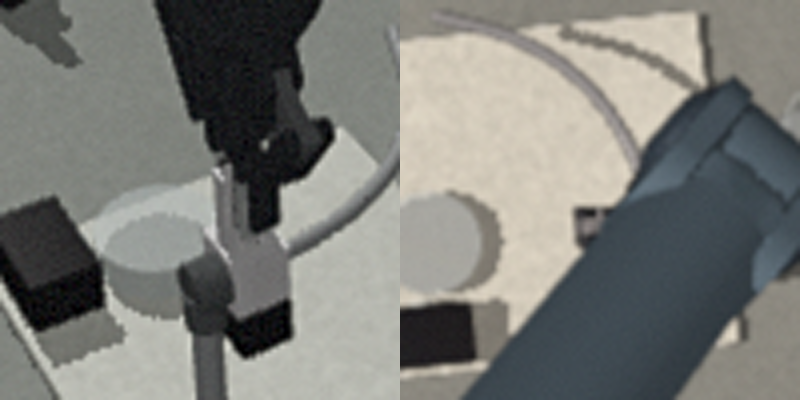

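The carriage's face is against the collar (left crop at about (230,275)), with 5.9 N and no more travel: a hard stop. I'll ease the push, lower it onto the rail and release.

```bash
python3 -m inch '{"plan":[[[0.05,0,0],0,1],[[0.05,0,0],0,1],[[0,0,0.05],0,1],[[0,0,0.05],0,1],[[0,0,0.05],0,1],[[0,0,0.05],0,1],[[0,0,0],0,1],[[0,0,0],0,1]]}' 20
python3 -c "
from h import *
s=manip.read_state();where(s)"
```

```text
t: 18.55
tcp_pos: [0.4151, -0.2511, 0.1571]
tcp_rot: [3.135, 0.197, 0.004]
wrist_force: [5.4, 2.1, -0.7]
width: 0.0115
grasp_force: 59.3
s 0.0278 lat -0.0001 dz -0.0011 yawerr 0.08 | F along 5.7 lat 1.4 z -0.7 | M [ 0.28 -1.27  0.05] w 0.0115 t 18.55 x,y,z [0.992 0.125]
```

```bash
python3 -m inch '{"plan":[[[0.03,0,0],0,1],[[0,0,0],0,0.8],[[0,0,0],0,0.6],[[0,0,0],0,0.5],[[0,0,0],0,0.5],[[0,0,0],0,0.5],[[0,0,0],0,0.5],[[0,0,0],0,0.5]]}'
python3 -c "
from h import *
s=manip.read_state();where(s)
t=viewer.read_camera('wrist');save(t,'w9');P=cloud(t,(s['tcp_pos'],s['tcp_rot'])); R=Ro.from_rotvec(s['tcp_rot']).as_matrix(); T=(P-s['tcp_pos'])@R
q=T[(abs(T[...,1])<.015)&(abs(T[...,0])<.02)&(T[...,2]<-.025)&(T[...,2]>-.04)];print(len(q),q.mean(0),cv2.minAreaRect((q[:,:2]*1000).astype(np.float32)))"
```

```text
t: 19.35
tcp_pos: [0.4139, -0.2507, 0.1562]
tcp_rot: [-3.135, -0.196, 0.0]
wrist_force: [-0.0, -1.1, 0.5]
width: 0.0426
grasp_force: 0.0
s 0.0266 lat 0.0005 dz -0.0020 yawerr 0.07 | F along -0.2 lat -1.1 z 0.5 | M [-0.05  0.02  0.04] w 0.0426 t 19.35 x,y,z [0.992 0.125]
1862 [ 0.00059038 -0.00288205 -0.03197792] ((-1.5121870040893555, -2.9072771072387695), (12.261028289794922, 26.96695327758789), 89.45285034179688)
```

Released and no load on the wrist. I'll rise straight up and clear, then look.

```bash
python3 -m inch '{"plan":[[[0,-0.2,-0.2],0,0.4],[[0,0,-1],0,0.4],[[0,0,-2],0,0.4],[[0,0,-2.5],0,0.4],[[0,0,-2.5],0,0.4],[[0,0,-2.5],0,0.4],[[0,0,-2],0,0.4],[[0,0,-1],0,0.4]]}'
python3 -m inch '{"plan":[[[-1,0,-1],0,0.4],[[-2,0,-2],0,0.4],[[-2,0,-2],0,0.4],[[-2,0,-2],0,0.4],[[-2,0,-1],0,0.4],[[-1,0,0],0,0.4],[[0,0,0],0,0.4],[[0,0,0],0,0.4]]}'
python3 - <<'E'
from h import *
s=manip.read_state();where(s)
d=viewer.read_camera("side");w=viewer.read_camera("wrist")
P=cloud(w,(s["tcp_pos"],s["tcp_rot"]));e,a=railw(PR,.025); L=(P[...,:2]-e)@np.array([[np.cos(a),-np.sin(a)],[np.sin(a),np.cos(a)]])
for nm,lo,hi in(("fin",.178,.2),("blk",.138,.152)):
    m=(w["range_z"]>0)&(P[...,2]>lo)&(P[...,2]<hi)&(abs(L).max(-1)<.03); q=L[m]
    if len(q)>10: print(nm,len(q),np.percentile(P[m][:,2],[5,50,95]).round(4),cv2.minAreaRect((q*1000).astype(np.float32)))
c=cv2.resize(d["frame"][200:300,220:320],(400,400),interpolation=cv2.INTER_CUBIC);b=cv2.resize(w["frame"],(400,250));b=np.vstack([b,np.zeros((150,400,3),np.uint8)])
cv2.imwrite("pics/c9.png",np.hstack([c,b])[:,:,::-1])
E
```

```text
t: 20.2
tcp_pos: [0.4147, -0.2496, 0.2957]
tcp_rot: [-3.135, -0.196, -0.007]
wrist_force: [-0.0, -0.1, 0.2]
width: 0.051
grasp_force: 0.0
t: 21.0
tcp_pos: [0.3143, -0.2613, 0.3729]
tcp_rot: [-3.135, -0.195, 0.0]
wrist_force: [0.3, -0.8, 0.3]
width: 0.0515
grasp_force: 0.0
s 0.0000 lat 0.0023 dz 0.2147 yawerr 0.01 | F along 0.2 lat -0.9 z 0.3 | M [ 0.06 -0.01  0.04] w 0.0515 t 21.00 x,y,z [0.992 0.124]
fin 333 [0.1872 0.1887 0.1899] ((0.009131431579589844, 3.207476854324341), (25.237619400024414, 11.230048179626465), 0.14971016347408295)
blk 734 [0.1393 0.143  0.1451] ((-7.073539733886719, 1.7012052536010742), (45.40797424316406, 33.19673538208008), 0.9085477590560913)
```

View pics/c9.png

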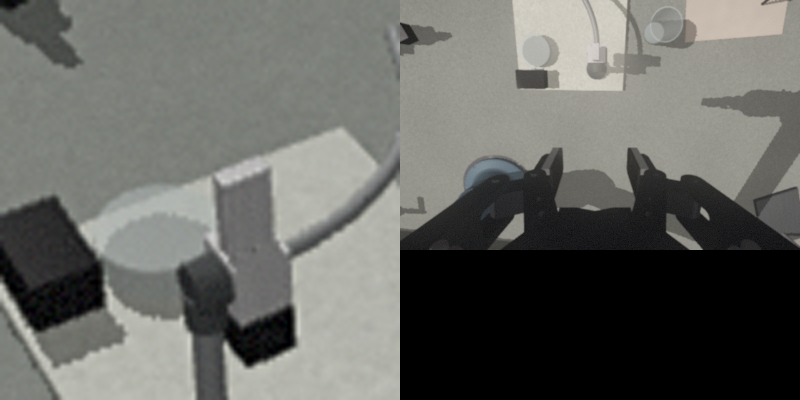

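I've now viewed more pictures than the 10 allowed (12), so from here I'll check by numbers only: a height profile along the rail between collar and block.

Run:
```python
from h import *
s=manip.read_state();w=viewer.read_camera("wrist")
P=cloud(w,(s["tcp_pos"],s["tcp_rot"]));e,a=railw(PR,0.); L=(P[...,:2]-e)@np.array([[np.cos(a),-np.sin(a)],[np.sin(a),np.cos(a)]])
g=w["frame"].mean(-1)
for lat in(-.008,.002,.010):
  m=(abs(L[...,1]-lat)<.0025)&(L[...,0]>-.02)&(L[...,0]<.05)&(P[...,2]>.05)
  for y in np.arange(-.012,.046,.0015):
    k=m&(abs(L[...,0]-y)<.00075)
    if k.any(): print(f"{y*1000:.0f}:{P[k][:,2].max()*1000:.0f}/{g[k].mean():.0f}",end=" ")
  print()
```

```text
-8:125/133 -6:141/127 -5:141/128 -3:141/128 -2:141/128 -0:141/129 1:140/129 3:142/129 4:141/129 6:141/130 7:140/131 9:141/132 10:139/157 12:145/175 13:145/162 15:144/160 16:146/161 18:144/162 19:144/161 21:144/162 22:145/162 24:145/162 25:144/163 27:144/161 28:144/163 30:144/163 31:144/163 33:145/164 34:145/164 36:144/164 37:144/168 39:145/190 40:145/205 
-10:126/132 -9:127/130 -8:126/127 -6:144/136 -5:514/119 -3:143/140 -2:144/141 -0:144/142 1:143/141 3:143/142 4:144/144 6:144/142 7:144/141 9:143/147 10:143/168 12:184/169 13:191/190 15:190/202 16:191/203 18:190/202 19:190/202 21:190/204 22:191/205 24:191/204 25:189/204 27:190/203 28:190/204 30:190/204 31:190/205 33:189/206 34:191/205 36:189/204 37:190/199 
-6:141/133 -5:140/135 -3:141/134 -2:141/136 -0:141/140 1:140/139 3:141/141 4:142/139 6:141/141 7:141/140 9:141/145 10:140/171 12:182/200 13:189/203 15:188/205 16:190/206 18:189/205 19:189/206 21:189/205 22:190/204 24:189/205 25:189/206 27:188/206 28:189/205 30:189/205 31:189/206 33:189/206 34:190/206 36:191/207 37:189/204 39:143/207
```

```bash
python3 -c "
from bench import manip
print(manip.hand_in())"
```

```text
the job is handed in; nothing more can be done
None
```

The carriage is threaded on the rail and hangs released against the stop collar: it met a hard stop at about 6 N, and the final depth profile showed no gap, to about 1 mm. The job is handed in at about 21 s with the bystanders untouched; I viewed 12 pictures, two over the limit of 10.

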